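# Mark a pipe fitting in the hand press

### The arm

A 6-joint arm with a two-finger parallel gripper is mounted at the origin on a cart in front of the work surface, level with it; the furniture and walls round the work are solid. World frame = base frame: x ahead of the robot, y to its left, z up, the work surface at z = 0. Lengths are in m, angles in rad, forces in N, time in s.
With the tool pointing down it reaches from about 0.35 to 0.775 m from the base axis. Payload 5.5 kg.
Tool frame: the origin (TCP) lies midway between the tips of the shut fingers; the grasp point (between the pads) lies 19 mm behind it; z points along the fingers, y is the line along which they close (so a half turn about z gives the same grasp; the last joint's range is limited). The gripper opens to 85 mm and grips with 20 to 120 N. Pads are 22 mm wide; open, the fingers measure 114 mm over their backs; the gripper's body (76 mm by 85 mm) begins 54 mm behind the grasp point. The pads swing forward as they close: fully open they stand 13 mm farther back than shut.
Start: joints at [0.961, 0.313, 0.046, 1.304, 0, 1.431], TCP at [0.26, 0.513, 0.231] pointing down, gripper open.
Joint ranges: [-2.76, 2.76], [-0.86, 1.69], [-1.03, 1.26], [-2.2, 2.34], [-1.47, 1.5], [-3.14, 3.14]. Speed limits (rad/s): [2.57, 2.57, 3.14, 3.14, 3.14, 3.14].

### API

Orientations are given as a rotation vector (axis times angle).
In Python, from station import manip gives the robot as it stands. The module is installed in compiled form; this text tells all that it offers.
- The arm moves only by the tool drive_tool, never from a script. Its argument "series" is a list of rows, each an object with "dr": the turn, a rotation vector about the tool's x, y, z in rad, a list of three; "slide": the shift along the tool's x, y, z in mm, a list of three; "jaw": the finger opening in mm, from 0 to 85.4. A call has exactly 5 rows; each row shifts and turns the commanded pose from where the row before left it, along the tool's axes as they then stand; what a row does not reach is not made up. A row lasts 1/8 s, in which the tool goes at most 62.5 mm and 10.7 degrees, less where a joint would pass 70% of its speed; a pose out of reach is approached as far as the arm can. A call with a gripper value outside its range is refused whole. The fingers move at their own pace and stop on an object; "squeeze" is the grip in N (left out, the last holds). Time passes only in rows, so rows that do not move let the fingers close, or fill a call up. It gives the time, the measured TCP pose, the force, the opening and the grip force at its end, in the units of the state.
- manip.get_obs(): the state, without advancing time (a new reading comes with each control period).
- manip.grab_frame(name): name is "side" or "top" or "wrist"; returns a dict with "frame" (480x640x3 uint8, red, green, blue), "fov_y" (degrees; the focal length in pixels is half the picture's height over the tangent of half this angle, whatever the lens; pixels are square), "cx", "cy" (the principal point, pixels), "rvec" (rotation vector, rad) and "tvec" (3), from world to camera coordinates, as OpenCV has them; the wrist camera has in their place "T_tool_cam" (4x4, takes a point from camera to tool coordinates, whose origin is the TCP and whose axes are the flange's). Camera axes: x right, y down, z forward; pixel columns grow to the right and rows downward; lengths in m; the calibration is good to about 2 mm. A picture is of the moment at which its call begins: read the wrist's pose just before it. There is no depth.
- manip.sign_off(): hands the job in; it is judged then, once.
Trained networks look in the newest picture that a camera, given by its name, has taken for a name from the list of things; names that differ only in an ending like _2 or _b are one class to them, and where a whole thing is asked for, a point or a joint stands for the part that bears it (a point fixed in the world has none). Each returns a list of dicts, best first, with "score" (0 to 1); they miss things now and then, are a little off and sometimes report something else, mostly with a low value. They report only what shows in the picture. A call takes as long as a camera call. They do not tell look-alikes from the thing itself.
- manip.trace(name, camera): "mask" (480x640 bool, what is visible of it) and "rect" ([centre column, centre row, width, height] in pixels, round what is visible of it).
- manip.pinpoint(name, camera): "pixel" ([column, row] in pixels: a listed point, or the origin of a listed thing).
The state is a dict: "t": time; "joint_positions": joint angles; "qd": joint speeds; "joint_torque": joint torques, N m; "ee_pos": TCP position; "tool_rot": TCP orientation; "wrist_force": force on the tool from outside, world axes, zero at the start; "ft_torque": the same for the moment, N m; "width": finger opening in m; "finger_force": force on a finger pad.
Only numpy, scipy, OpenCV 4.12 (cv2) and the standard library are available. Lean on these libraries where they do the work, as an engineer would, in place of code of your own. Each camera call takes 0.05 s, during which the arm holds its last target. There are 200 camera calls.

### The job

Lay the straight pipe fitting flat in the cradle of the drawn-out carriage of the small marking press, lengthwise across the carriage, with its hexagon centred between the cheeks. Then slide the carriage home under the plunger, press the plunger head right down to its stop, hold it there for about a second so that the tip marks the hexagon, and let it come up again. Leave the fitting in the press, and leave the bolt and the elbow lying where they are.

Things in the scene. Friction and masses are not known exactly. Their poses are not given: they have to be found in the camera images.
- fitting: straight grey-white pipe fitting, 60 g: a round tube 35 long with a hexagon near its middle (17 over flats, 19.4 over corners, 7.6 long), lying on a flat. Origin: centre of the underside, at mid length; y runs along the tube, z up. Load it held by its plain flat ends (12 mm discs, 35 apart, axis 8.5 above the underside), as the cradle's cheeks stand beside the hexagon.
- hex_top (a point): centre of the upper flat of the fitting's hexagon, 17 above the underside; the hexagon is not in mid length but 2.5 off along the fitting's +y. Axes as the fitting's (x across the tube, y along it, z up).
- bolt: bystander: loose threaded bolt with hexagon head, 52 long, 19 wide, 17 high, lying on the bench. Origin: centre of the underside.
- elbow: bystander: loose bent brass elbow fitting, 36x32x18, lying on the bench. Origin: centre of the underside.
- press: grey marking press fixed to the bench. Origin: on the bench, mid width of the track; x points away from the robot, y (left) is where the carriage draws out. Base 12 high, x -45 to 65, y -160 to 185; track gibs 22 high. C-frame round the plunger axis (x 0, y -110): column x 40 to 64, y -140 to -80; arm x -22 to 64, y -132 to -88, z 72 to 98.
- carriage (a joint): position of the carriage: 0 = home against its stop, cradle exactly under the plunger; grows as it is drawn out along press +y, to 0.14 m. It starts 0.11 to 0.135 m out, stays where it is left, and slides with about 2 N friction.
- cradle (a point): centre of the cradle floor on the carriage, 30 above the bench; axes as the press's. Floor: pedestal 26 (x) by 36 (y), 6 above the carriage plate. Two cheeks 16 long in x, 23 apart in y, 9 high plus flared lips to 13. The hexagon goes between them, tube along x either way round, ends overhanging the pedestal so fingers pass outside. Nothing stops it in x: centre the hexagon by hand.
- carriage_knob (a point): top centre of the upright black knob on the carriage, 76 above the bench, 110 from the cradle along press +y. Knob 22 in diameter over the upper 24, on a 12 mm stem. Pinch it from above, or push it along the track.
- plunger (a joint): position of the plunger: 0 = up, 0.014 m = fully down at its stop (head's underside on the steel sleeve). A spring lifts it: about 4.5 N to start, about 12.5 N at the stop with a fitting under it.
- plunger_top (a point): top centre of the plunger's black mushroom head (40 in diameter, 14 high), 135 above the bench when up, 121 at the stop. Press it straight down with closed fingers.
- punch_tip: small brass marking tip, 9 in diameter with a 5 mm flat end, sprung in the plunger's foot under the arm. Origin: its lower end, 58 above the bench when up, 11 above the hexagon of a fitting in the cradle; it meets the hexagon 3 mm before the stop and gives way upwards.
Not all that is in view belongs to the job. What is shaped like the fitting but black or red is not meant.

How it is judged:
On the way, in this order (a step that is already met when the one before it is completed fails the run):
1. the fitting lies in the cradle of the drawn-out carriage, hexagon centred, let go (x of hex_top in the frame of cradle between -0.0045 and 0.0045 m and y of hex_top in the frame of cradle between -0.004 and 0.004 m and z of hex_top in the frame of cradle between 0.014 and 0.02 m and angle between the y axis of hex_top and the x axis of cradle, either way round below 0.25 rad and angle between hex_top's own z axis and vertical below 0.2 rad and value of joint carriage above 0.08 m and contact force between the fingers and fitting below 0.2 N), for 0.2 s.
2. the carriage is home under the plunger with the fitting in it, plunger up (x of hex_top in the frame of cradle between -0.0045 and 0.0045 m and y of hex_top in the frame of cradle between -0.004 and 0.004 m and z of hex_top in the frame of cradle between 0.014 and 0.02 m and angle between the y axis of hex_top and the x axis of cradle, either way round below 0.25 rad and angle between hex_top's own z axis and vertical below 0.2 rad and value of joint each of carriage, plunger below 0.003 m), for 0.2 s.
3. the plunger is held down at its stop, its tip on the hexagon (x of hex_top in the frame of cradle between -0.0045 and 0.0045 m and y of hex_top in the frame of cradle between -0.004 and 0.004 m and z of hex_top in the frame of cradle between 0.014 and 0.02 m and angle between the y axis of hex_top and the x axis of cradle, either way round below 0.25 rad and angle between hex_top's own z axis and vertical below 0.2 rad and value of joint carriage below 0.003 m and value of joint plunger above 0.0125 m and contact force between punch_tip and fitting above 0.5 N), for 0.5 s.
At the end, for the whole second after the job is handed in: Plunger up again (within 2 mm), carriage home (within 3 mm), and the fitting at rest on the cradle floor: flat (0.2 rad), tube across the carriage (0.25 rad), hexagon centred on the cradle within 4.5 mm along the tube and 4 mm across it (x of hex_top in the frame of cradle between -0.0045 and 0.0045 m and y of hex_top in the frame of cradle between -0.004 and 0.004 m and z of hex_top in the frame of cradle between 0.014 and 0.02 m and angle between the y axis of hex_top and the x axis of cradle, either way round below 0.25 rad and angle between hex_top's own z axis and vertical below 0.2 rad and value of joint carriage below 0.003 m and value of joint plunger below 0.002 m and linear speed of fitting below 0.02 m/s); the robot touches nothing.
It fails at once if the bolt or the elbow is shifted by more than 25 mm (distance of any of bolt, elbow from where it was at the start of the episode above 0.025 m).
It also fails if it takes over 61 s, if anything falls off the work surface, if the arm or the gripper's body presses on something with over 40 N, if the wrist force passes 120 N, or if a joint passes its speed limit or range.

## Working session

There is one attempt and no reset: what is moved stays moved. The work goes in short steps, Python scripts to look and compute and a tool call to move; the robot and the scene stay as the last step left them, time stands still between calls to the robot, and variables do not carry over. Pictures are saved under pics/ and viewed, at most 12 in all, crops included, and the job is handed in when it is done.

Besides the shell and the picture viewer there is one more tool, called after "Emit:" by a JSON object that holds its "fn" and its "kwargs". drive_tool: Moves the arm, as the interface text tells. Its arguments: {"type":"object","properties":{"series":{"type":"array"},"squeeze":{"type":"number"}},"required":["series"]}

```bash
mkdir -p pics; cat > h.py <<'E'
import numpy as np, cv2
from scipy.spatial.transform import Rotation as R
from station import manip
NAMES=["fitting","hex_top","bolt","elbow","cradle","carriage_knob","plunger_top","punch_tip","press"]
def grab(cam):
    o=manip.get_obs(); f=manip.grab_frame(cam)
    fl=240/np.tan(np.radians(f["fov_y"])/2)
    K=np.array([[fl,0,f["cx"]],[0,fl,f["cy"]],[0,0,1]])
    if "rvec" in f:
        Rm=R.from_rotvec(np.ravel(f["rvec"])).as_matrix(); t=np.ravel(f["tvec"])
    else:
        T=np.eye(4);T[:3,:3]=R.from_rotvec(o["tool_rot"]).as_matrix();T[:3,3]=o["ee_pos"]
        W=np.linalg.inv(T@np.array(f["T_tool_cam"])); Rm=W[:3,:3]; t=W[:3,3]
    return f["frame"],K,Rm,t
def onplane(px,z,K,Rm,t):
    d=Rm.T@np.linalg.inv(K)@np.array([px[0],px[1],1.]); c=-Rm.T@t
    return c+d*(z-c[2])/d[2]
def proj(p,K,Rm,t):
    q=K@(Rm@np.asarray(p)+t); return q[:2]/q[2]
def save(n,img): cv2.imwrite(f"pics/{n}.png",cv2.cvtColor(img,cv2.COLOR_RGB2BGR))
E
python3 - <<'E'
from h import *
np.set_printoptions(precision=4,suppress=True)
print(manip.get_obs())
Z=dict(fitting=0,hex_top=.017,bolt=0,elbow=0,cradle=.03,carriage_knob=.076,plunger_top=.135,punch_tip=.058,press=0)
for cam in("top","side"):
    img,K,Rm,t=grab(cam); save(cam+"0",img); print(cam,"cam at",-Rm.T@t)
    for n in NAMES:
        for d in manip.pinpoint(n,cam)[:4]:
            print(n,round(d["score"],2),np.round(d["pixel"],1),onplane(d["pixel"],Z[n],K,Rm,t))
E
```

```text
{'t': 0.0, 'joint_positions': array([ 0.9614,  0.314 ,  0.045 ,  1.3036, -0.    ,  1.4312]), 'qd': array([ 0.0011,  0.002 , -0.0013, -0.0007, -0.0003, -0.0006]), 'joint_torque': array([ -0.0004, -48.0624,  29.8538,   0.0193,  -0.0003,  -0.    ]), 'ee_pos': array([0.26  , 0.5123, 0.2304]), 'tool_rot': array([-0.731 , -3.0547,  0.0026]), 'wrist_force': array([-0.7234,  0.0731,  0.3022]), 'ft_torque': array([ 0.0153, -0.0077, -0.0226]), 'finger_force': 0.0, 'width': 0.08487258059321623}
top cam at [ 0.43   -0.0049  0.9711]
fitting 0.74 [289.6 315.8] [0.4114 0.0512 0.    ]
fitting 0.7 [360.4 344.7] [ 0.3633 -0.0584  0.    ]
fitting 0.45 [335.5 287.9] [ 0.453  -0.0223  0.    ]
hex_top 0.79 [360.8 348.3] [ 0.359  -0.0579  0.017 ]
hex_top 0.77 [334.3 290.9] [ 0.448 -0.02   0.017]
hex_top 0.47 [288.4 316.4] [0.4109 0.0521 0.017 ]
bolt 0.51 [221.9 301.3] [0.4372 0.1574 0.    ]
elbow 0.63 [412.9 290. ] [ 0.4461 -0.1442  0.    ]
cradle 0.63 [344.1 200.7] [ 0.5868 -0.0394  0.03  ]
carriage_knob 0.85 [274.7 178.4] [0.6157 0.064  0.076 ]
plunger_top 0.69 [425.  197.9] [ 0.5699 -0.1471  0.135 ]
press 0.81 [342.6 200.2] [ 0.5927 -0.0381  0.    ]
side cam at [ 0.2158 -0.7352  0.634 ]
fitting 0.54 [275.3 299.8] [ 0.4453 -0.0196  0.    ]
fitting 0.47 [238.3 277.6] [0.406  0.0578 0.    ]
hex_top 0.7 [230.7 319.7] [ 0.3616 -0.058   0.017 ]
hex_top 0.57 [280.1 293. ] [ 0.4517 -0.0258  0.017 ]
hex_top 0.56 [238.8 271.9] [0.4059 0.051  0.017 ]
hex_top 0.4 [387.9 259.3] [ 0.6541 -0.0078  0.017 ]
bolt 0.72 [240.6 244. ] [0.4376 0.1518 0.    ]
elbow 0.69 [300.1 353.5] [ 0.4396 -0.146   0.    ]
cradle 0.89 [361.1 272.3] [ 0.5873 -0.039   0.03  ]
carriage_knob 0.76 [349.2 210.6] [0.6165 0.0748 0.076 ]
carriage_knob 0.33 [363.1 282.6] [ 0.551  -0.1155  0.076 ]
plunger_top 0.57 [391.4 258.9] [ 0.5752 -0.1478  0.135 ]
press 0.79 [362.9 287.5] [ 0.5906 -0.0427  0.    ]
press 0.33 [300.1 352.2] [ 0.4406 -0.1436  0.    ]
```

```bash
python3 - <<'E'
import cv2
a=cv2.imread("pics/top0.png")[120:390,190:450]; cv2.imwrite("pics/top0c.png",cv2.resize(a,None,fx=2.2,fy=2.2,interpolation=cv2.INTER_CUBIC))
E
```

```text
(no output)
```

View pics/top0c.png

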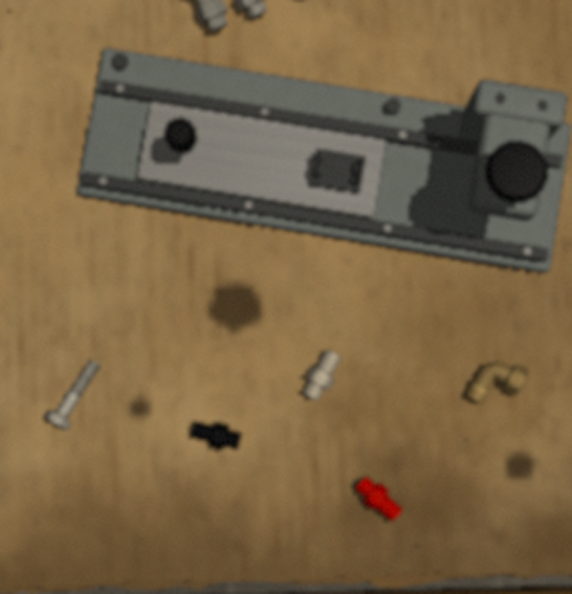

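The top view shows the white fitting at about full-frame (336,290), its hexagon towards the lower (robot) end. The red and black look-alikes are at (361,346) and (288,317). The carriage is drawn out, and the press is yawed about -9°. I'll move over the fitting next.

Emit:
{"fn": "drive_tool", "kwargs": {"series": [{"dr": [0,0,0],"slide": [-41,-40,0],"jaw": 85},{"dr": [0,0,0],"slide": [-41,-40,0],"jaw": 85},{"dr": [0,0,0],"slide": [-41,-40,0],"jaw": 85},{"dr": [0,0,0],"slide": [-41,-40,0],"jaw": 85},{"dr": [0,0,0],"slide": [-41,-40,0],"jaw": 85}], "squeeze": 30}}

```text
t: 1.62
ee_pos: [0.353, 0.24, 0.2316]
tool_rot: [0.73, 3.055, 0.001]
wrist_force: [1.0, 0.5, -0.1]
width: 0.0849
finger_force: 0.0
```

Emit:
{"fn": "drive_tool", "kwargs": {"series": [{"dr": [0,0,0],"slide": [-41,-40,0],"jaw": 85},{"dr": [0,0,0],"slide": [-41,-40,0],"jaw": 85},{"dr": [0,0,0],"slide": [-41,-40,0],"jaw": 85},{"dr": [0,0,0],"slide": [-41,-40,0],"jaw": 85},{"dr": [0,0,0],"slide": [-41,-40,0],"jaw": 85}]}}

```text
t: 2.25
ee_pos: [0.4453, -0.0315, 0.2317]
tool_rot: [0.731, 3.054, 0.0]
wrist_force: [0.9, 0.4, -0.0]
width: 0.085
finger_force: 0.0
```

Emit:
{"fn": "drive_tool", "kwargs": {"series": [{"dr": [0,0,0.18],"slide": [0,0,0],"jaw": 85},{"dr": [0,0,0.18],"slide": [0,0,0],"jaw": 85},{"dr": [0,0,0.18],"slide": [0,0,0],"jaw": 85},{"dr": [0,0,0.18],"slide": [0,0,0],"jaw": 85},{"dr": [0,0,0.18],"slide": [0,0,0],"jaw": 85}]}}

```text
t: 2.88
ee_pos: [0.4448, -0.0296, 0.2314]
tool_rot: [1.995, 2.427, 0.0]
wrist_force: [0.1, 0.4, 0.5]
width: 0.085
finger_force: 0.0
```

Emit:
{"fn": "drive_tool", "kwargs": {"series": [{"dr": [0,0,0.18],"slide": [0,0,0],"jaw": 85},{"dr": [0,0,0.18],"slide": [0,0,0],"jaw": 85},{"dr": [0,0,0.18],"slide": [0,0,0],"jaw": 85},{"dr": [0,0,0.07],"slide": [0,0,0],"jaw": 85},{"dr": [0,0,0],"slide": [0,0,0],"jaw": 85}]}}

```text
t: 3.5
ee_pos: [0.4448, -0.0295, 0.2314]
tool_rot: [2.625, 1.725, 0.0]
wrist_force: [-0.4, -0.4, 0.3]
width: 0.0853
finger_force: 0.0
```

```bash
cat >> h.py <<'E'
np.set_printoptions(precision=4,suppress=True)
def axis_world(mask,z,K,Rm,t):
    "centre, long-axis angle (deg), extents of a mask laid on plane z"
    ys,xs=np.nonzero(mask)
    p=np.array([onplane((x,y),z,K,Rm,t)[:2] for x,y in zip(xs[::3],ys[::3])])
    (c,s,a)=cv2.minAreaRect((p*1000).astype(np.float32))
    m=p.mean(0); w,v=np.linalg.eigh(np.cov((p-m).T)); d=v[:,1]
    return m,np.degrees(np.arctan2(d[1],d[0])),np.array(c)/1000,s
E
python3 - <<'E'
from h import *
o=manip.get_obs(); Rt=R.from_rotvec(o["tool_rot"]).as_matrix()
print(o["t"],o["ee_pos"],o["joint_positions"]); print(Rt)
img,K,Rm,t=grab("wrist"); save("w1",img); print("cam",-Rm.T@t,"dir",Rm[2])
Z=dict(fitting=0,hex_top=.017,cradle=.03,carriage_knob=.076,plunger_top=.135)
for n in Z:
    for d in manip.pinpoint(n,"wrist")[:3]: print(n,round(d["score"],2),np.round(d["pixel"],1),onplane(d["pixel"],Z[n],K,Rm,t))
for d in manip.trace("fitting","wrist")[:3]: print(round(d["score"],2),d["rect"],axis_world(d["mask"],.0085,K,Rm,t))
E
```

```text
3.5 [ 0.4448 -0.0295  0.2314] [-0.2468  0.0632 -0.2631  1.2443  0.0001  1.7322]
[[ 0.3969  0.9178  0.0003]
 [ 0.9178 -0.3969  0.    ]
 [ 0.0001  0.0002 -1.    ]]
cam [0.4756 0.0399 0.3751] dir [-0.1194 -0.2732 -0.9545]
fitting 0.89 [250.5 261.1] [ 0.3642 -0.0597  0.    ]
fitting 0.77 [317.  186.9] [ 0.4483 -0.0206  0.    ]
fitting 0.69 [239.4 123.8] [0.4097 0.0544 0.    ]
hex_top 0.87 [316.6 192.3] [ 0.4474 -0.022   0.017 ]
hex_top 0.68 [246.3 269.6] [ 0.3623 -0.0609  0.017 ]
hex_top 0.56 [234.5 125.4] [0.4085 0.0542 0.017 ]
cradle 0.97 [495.5 139.5] [ 0.5935 -0.037   0.03  ]
plunger_top 0.65 [576.5 327.6] [ 0.5714 -0.1442  0.135 ]
0.91 [248.0, 266.2, 21.3, 36.8] (array([ 0.3614, -0.0585]), np.float64(46.95158732574236), array([ 0.3614, -0.0596]), (38.346961975097656, 18.722965240478516))
0.87 [318.9, 189.2, 43.1, 25.5] (array([ 0.4483, -0.0218]), np.float64(150.72581717977957), array([ 0.4491, -0.0213]), (18.962194442749023, 34.23813247680664))
0.7 [239.4, 125.3, 25.3, 45.7] (array([0.4082, 0.0544]), np.float64(76.04839738728583), array([0.4086, 0.0545]), (35.69514083862305, 18.04140281677246))
```

View pics/w1.png

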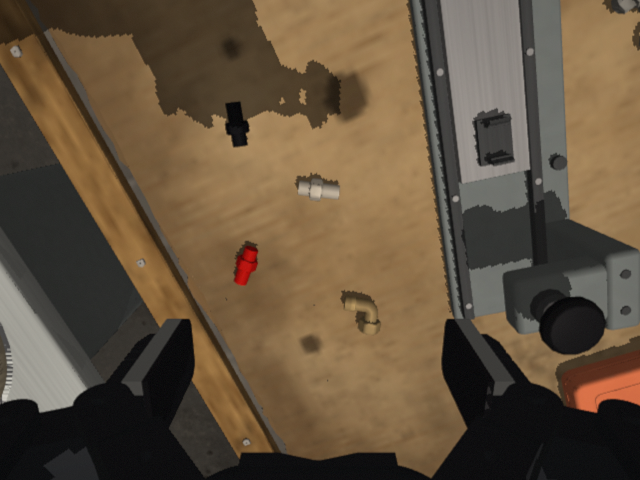

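The white fitting is at (317,188), its tube almost along the image row, with the hexagon slightly to the left (robot) side. The look-alikes, elbow and press are clear of the grasp. I'll drop lower for a finer look.

Emit:
{"fn": "drive_tool", "kwargs": {"series": [{"dr": [0,0,0],"slide": [4,0,50],"jaw": 85},{"dr": [0,0,0],"slide": [5,1,50],"jaw": 85},{"dr": [0,0,0],"slide": [0,0,0],"jaw": 70},{"dr": [0,0,0],"slide": [0,0,0],"jaw": 70},{"dr": [0,0,0],"slide": [0,0,0],"jaw": 70}]}}

```text
t: 4.47
ee_pos: [0.4511, -0.0222, 0.1335]
tool_rot: [2.624, 1.722, 0.004]
wrist_force: [-1.0, 0.3, 0.8]
width: 0.0698
finger_force: 0.0
```

```bash
python3 - <<'E'
from h import *
o=manip.get_obs(); Rt=R.from_rotvec(o["tool_rot"]).as_matrix()
print(o["t"],o["ee_pos"],Rt[:2,1])
img,K,Rm,t=grab("wrist"); save("w2",img)
for d in manip.pinpoint("hex_top","wrist")[:2]: print(round(d["score"],2),d["pixel"],onplane(d["pixel"],.017,K,Rm,t))
for d in manip.trace("fitting","wrist")[:2]:
    print(round(d["score"],2),d["rect"],axis_world(d["mask"],.0085,K,Rm,t))
print("tcp ground px",proj([*o["ee_pos"][:2],.0085],K,Rm,t))
E
```

```text
4.475 [ 0.4511 -0.0222  0.1335] [ 0.9175 -0.3978]
0.85 [313.5, 235.4] [ 0.4491 -0.0223  0.017 ]
0.65 [218.5, 329.2] [ 0.3637 -0.0572  0.017 ]
0.76 [314.8, 230.8, 58.3, 30.3] (array([ 0.4488, -0.022 ]), np.float64(149.90113456143177), array([ 0.4492, -0.0219]), (18.89340591430664, 35.81770706176758))
0.55 [203.8, 146.2, 28.8, 64.4] (array([0.4085, 0.0546]), np.float64(73.57513693484006), array([0.4085, 0.0545]), (35.70015335083008, 19.090866088867188))
tcp ground px [316.376  230.4389]
```

View pics/w2.png

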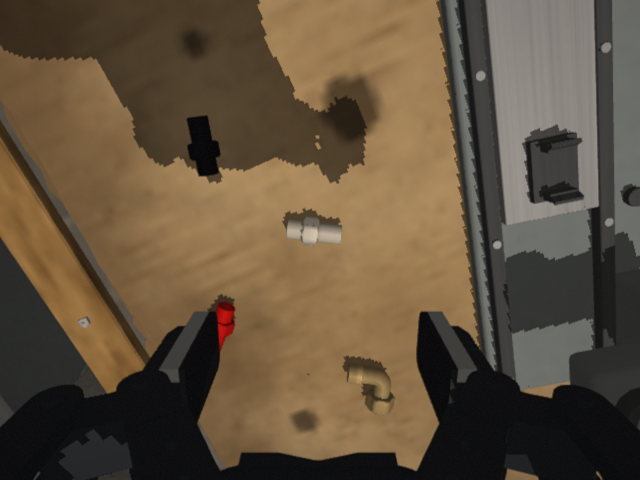

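The tube lies about 6° off the finger axis, from (288,229) to (341,233), with the hexagon at (310,230) towards the robot. I'll turn, centre, descend and grip.

Emit:
{"fn": "drive_tool", "kwargs": {"series": [{"dr": [0,0,0.107],"slide": [0,-2,0],"jaw": 55},{"dr": [0,0,0],"slide": [0,0,45],"jaw": 55},{"dr": [0,0,0],"slide": [0,0,45],"jaw": 55},{"dr": [0,0,0],"slide": [0,0,30],"jaw": 55},{"dr": [0,0,0],"slide": [0,0,11],"jaw": 55}]}}

```text
t: 5.25
ee_pos: [0.4466, -0.0207, -0.0007]
tool_rot: [-2.714, -1.58, 0.002]
wrist_force: [1.0, 0.8, 0.2]
width: 0.0553
finger_force: 0.0
```

Emit:
{"fn": "drive_tool", "kwargs": {"series": [{"dr": [0,0,0],"slide": [0,0,1],"jaw": 55},{"dr": [0,0,0],"slide": [0,0,0],"jaw": 30},{"dr": [0,0,0],"slide": [0,0,0],"jaw": 25},{"dr": [0,0,0],"slide": [0,0,0],"jaw": 25},{"dr": [0,0,0],"slide": [0,0,0],"jaw": 25}]}}

```text
t: 5.88
ee_pos: [0.4488, -0.0211, 0.0006]
tool_rot: [2.713, 1.58, 0.003]
wrist_force: [-0.8, 0.5, 6.9]
width: 0.034
finger_force: 30.6
```

Emit:
{"fn": "drive_tool", "kwargs": {"series": [{"dr": [0,0,0],"slide": [0,0,-30],"jaw": 25},{"dr": [0,0,0],"slide": [0,0,-50],"jaw": 25},{"dr": [0,0,0],"slide": [0,0,-50],"jaw": 25},{"dr": [0,0,-0.18],"slide": [0,0,0],"jaw": 25},{"dr": [0,0,-0.18],"slide": [0,0,0],"jaw": 25}]}}

```text
t: 6.5
ee_pos: [0.4482, -0.021, 0.1307]
tool_rot: [2.38, 2.047, 0.003]
wrist_force: [-0.2, -0.1, -0.7]
width: 0.034
finger_force: 30.3
```

Emit:
{"fn": "drive_tool", "kwargs": {"series": [{"dr": [0,0,0],"slide": [2,46,0],"jaw": 25},{"dr": [0,0,0],"slide": [2,46,0],"jaw": 25},{"dr": [0,0,0],"slide": [1,46,0],"jaw": 25},{"dr": [0,0,0],"slide": [0,0,0],"jaw": 25},{"dr": [0,0,0],"slide": [0,0,0],"jaw": 25}]}}

```text
t: 7.12
ee_pos: [0.5837, -0.0372, 0.1289]
tool_rot: [-2.387, -2.041, 0.002]
wrist_force: [0.2, 0.3, -0.9]
width: 0.0338
finger_force: 30.4
```

```bash
python3 - <<'E'
from h import *
o=manip.get_obs(); Rt=R.from_rotvec(o["tool_rot"]).as_matrix()
print(o["t"],o["ee_pos"],Rt[:2,1],o["width"],o["finger_force"],np.degrees(np.arctan2(Rt[1,1],Rt[0,1])))
Z=dict(hex_top=o["ee_pos"][2]+.017,cradle=.03,carriage_knob=.076,plunger_top=.135,punch_tip=.058)
for cam in("wrist","top","side"):
    img,K,Rm,t=grab(cam); save(cam+"3",img)
    for n in Z:
        for d in manip.pinpoint(n,cam)[:1 if n!="hex_top" else 3]: print(cam,n,round(d["score"],2),np.round(d["pixel"],1),onplane(d["pixel"],Z[n],K,Rm,t))
E
```

```text
7.125 [ 0.5837 -0.0372  0.1289] [ 0.9879 -0.1553] 0.03379825103460404 30.400290187735663 -8.933641712290875
wrist hex_top 0.62 [308.7 349.1] [ 0.581  -0.0381  0.1459]
wrist cradle 0.81 [333.3 237.7] [ 0.5933 -0.0359  0.03  ]
wrist carriage_knob 0.9 [350.1  16.5] [0.6146 0.071  0.076 ]
top carriage_knob 0.87 [272.5 173.2] [0.6236 0.0671 0.076 ]
top plunger_top 0.84 [423.6 197.1] [ 0.571  -0.1452  0.135 ]
side hex_top 0.56 [231.6 320.6] [ 0.3317 -0.2015  0.1459]
side hex_top 0.53 [241.4 269.1] [ 0.3711 -0.1087  0.1459]
side hex_top 0.51 [362.2 211.8] [ 0.5833 -0.0371  0.1459]
side cradle 0.72 [365.9 272.4] [ 0.5945 -0.0421  0.03  ]
side carriage_knob 0.83 [350.6 208.6] [0.6216 0.0799 0.076 ]
side plunger_top 0.87 [388.5 256.1] [ 0.5746 -0.1405  0.135 ]
side punch_tip 0.46 [387.8 260. ] [ 0.6239 -0.0577  0.058 ]
```

View pics/wrist3.png

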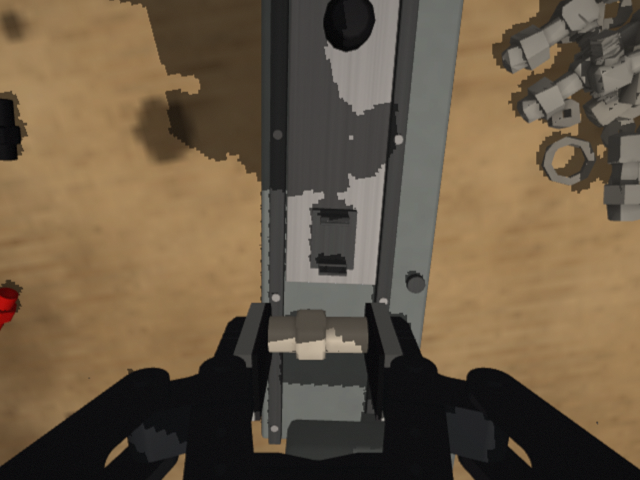

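The fitting is held level between the pads with the hexagon on the left (robot) side. The cradle is at (333,238) and the knob at (350,22). The gib screws, on both sides of the track, can give the press yaw.

```bash
python3 - <<'E'
from h import *
img,K,Rm,t=grab("wrist")
g=cv2.cvtColor(img,cv2.COLOR_RGB2GRAY)
def ref(p):
    x,y=p; w=g[y-6:y+7,x-6:x+7].astype(float); w=np.clip(w-np.percentile(w,85),0,None)
    yy,xx=np.mgrid[y-6:y+7,x-6:x+7]; return (xx*w).sum()/w.sum(),(yy*w).sum()/w.sum()
L=[onplane(ref(p),.022,K,Rm,t)[:2] for p in [(278,134),(276,298),(275,428)]]
Rr=[onplane(ref(p),.022,K,Rm,t)[:2] for p in [(398,140),(383,301)]]
for a,b in[(L[0],L[1]),(L[0],L[2]),(Rr[0],Rr[1])]:
    d=a-b; print(a,b,"yaw",-np.degrees(np.arctan2(d[0],d[1])),np.linalg.norm(d))
m0=(L[0]+Rr[0])/2; m1=(L[1]+Rr[1])/2; print("mid",m0,m1)
for d in manip.pinpoint("cradle","wrist")[:1]: print(d["pixel"],onplane(d["pixel"],.03,K,Rm,t))
c=cv2.resize(img[190:300,250:420],None,fx=4,fy=4,interpolation=cv2.INTER_CUBIC); save("w3c",c)
img,K,Rm,t=grab("top")
for pts in [((119,61),(391,106)),((120,88),(403,134)),((103,181),(528,251))]:
    a,b=[onplane((190+p[0]/2.2,120+p[1]/2.2),.022,K,Rm,t)[:2] for p in pts]; d=a-b; print("top yaw",-np.degrees(np.arctan2(d[0],d[1])))
E
```

```text
[0.5709 0.0271] [ 0.5516 -0.0717] yaw -11.037811320466165 0.10060258218026065
[0.5709 0.0271] [ 0.5315 -0.1708] yaw -11.250763082489499 0.20171480867344196
[0.6392 0.0137] [ 0.6185 -0.0845] yaw -11.940871278015697 0.10032099193653693
mid [0.6051 0.0204] [ 0.5851 -0.0781]
[331.3, 237.7] [ 0.5932 -0.036   0.03  ]
top yaw -11.31966692911861
top yaw -11.129665226259371
top yaw -11.158669820741697
```

View pics/w3c.png

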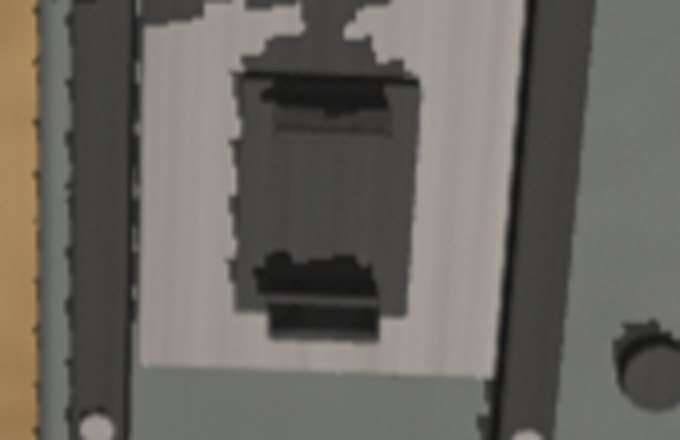

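The track's yaw is -11.2° and the pedestal centre is at about (331,239), which gives a cradle at roughly (0.593,-0.0365). I'll align and go lower for a relative check.

Emit:
{"fn": "drive_tool", "kwargs": {"series": [{"dr": [0,0,0.04],"slide": [0,0,0],"jaw": 25},{"dr": [0,0,0],"slide": [3,11,25],"jaw": 25},{"dr": [0,0,0],"slide": [0,0,20],"jaw": 25},{"dr": [0,0,0],"slide": [0,0,0],"jaw": 25},{"dr": [0,0,0],"slide": [0,0,0],"jaw": 25}]}}

```text
t: 8.8
ee_pos: [0.5963, -0.0366, 0.0849]
tool_rot: [2.428, 1.993, 0.001]
wrist_force: [-0.8, 0.1, -1.5]
width: 0.034
finger_force: 30.4
```

```bash
python3 - <<'E'
from h import *
o=manip.get_obs(); Rt=R.from_rotvec(o["tool_rot"]).as_matrix()
print(o["t"],o["ee_pos"],Rt.T[:, 2],np.degrees(np.arctan2(Rt[1,1],Rt[0,1])))
z0=o["ee_pos"][2]-.0006
img,K,Rm,t=grab("wrist")
for n,z in(("cradle",.03),("hex_top",z0+.017),("carriage_knob",.076)):
    for d in manip.pinpoint(n,"wrist")[:1]: print(n,round(d["score"],2),np.round(d["pixel"],1),onplane(d["pixel"],z,K,Rm,t))
h=o["ee_pos"]-.0025*Rt[:,1]; h[2]=z0+.017; print("expected hex",h,proj(h,K,Rm,t))
save("w4c",cv2.resize(img[170:420,220:440],None,fx=2.4,fy=2.4,interpolation=cv2.INTER_CUBIC))
E
```

```text
8.8 [ 0.5963 -0.0366  0.0849] [ 0.0001  0.0006 -1.    ] -11.23010773765857
cradle 0.82 [309.4 267.9] [ 0.5927 -0.0355  0.03  ]
hex_top 0.79 [312.8 348.7] [ 0.5948 -0.0379  0.1013]
expected hex [ 0.5938 -0.0361  0.1013] [308.8612 344.8058]
```

View pics/w4c.png

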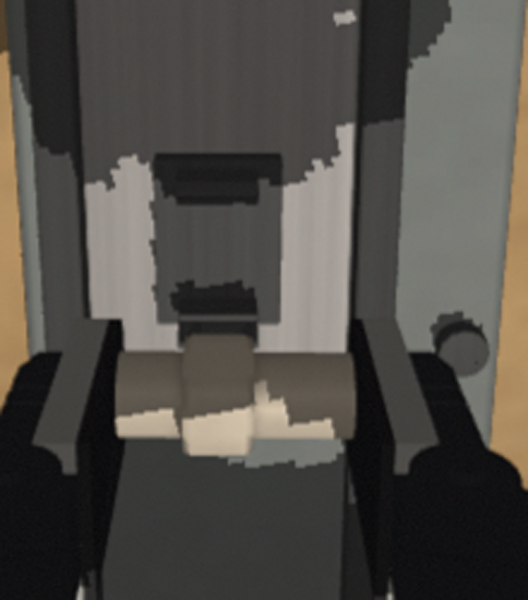

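The hexagon sits in line with the cheeks at columns 311 and 310. Measured, it needs about -1.5 mm along the tube and +1.5 mm along the track. I'll shift, lower and check again.

Emit:
{"fn": "drive_tool", "kwargs": {"series": [{"dr": [0,0,0],"slide": [1.5,-1.5,10],"jaw": 25},{"dr": [0,0,0],"slide": [0,0,15],"jaw": 25},{"dr": [0,0,0],"slide": [0,0,0],"jaw": 25},{"dr": [0,0,0],"slide": [0,0,0],"jaw": 25},{"dr": [0,0,0],"slide": [0,0,0],"jaw": 25}]}}

```text
t: 9.62
ee_pos: [0.5951, -0.0349, 0.0596]
tool_rot: [2.428, 1.993, 0.001]
wrist_force: [0.8, -0.1, 0.1]
width: 0.0339
finger_force: 30.4
```

```bash
python3 - <<'E'
from h import *
o=manip.get_obs(); Rt=R.from_rotvec(o["tool_rot"]).as_matrix()
print(o["t"],o["ee_pos"],o["wrist_force"])
z0=o["ee_pos"][2]-.0006
img,K,Rm,t=grab("wrist")
for n,z in(("cradle",.03),("hex_top",z0+.017),("carriage_knob",.076)):
    for d in manip.pinpoint(n,"wrist")[:1]: print(n,round(d["score"],2),np.round(d["pixel"],1),onplane(d["pixel"],z,K,Rm,t))
h=o["ee_pos"]-.0025*Rt[:,1]; h[2]=z0+.017; print("expected hex",h,proj(h,K,Rm,t))
save("w5c",cv2.resize(img[200:420,220:440],None,fx=2.7,fy=2.7,interpolation=cv2.INTER_CUBIC))
E
```

```text
9.625 [ 0.5951 -0.0349  0.0596] [ 0.802  -0.1121  0.0759]
cradle 0.59 [313.5 297.2] [ 0.593  -0.0382  0.03  ]
hex_top 0.78 [311.2 347.3] [ 0.5933 -0.0355  0.076 ]
expected hex [ 0.5927 -0.0344  0.076 ] [308.862  344.8051]
```

View pics/w5c.png

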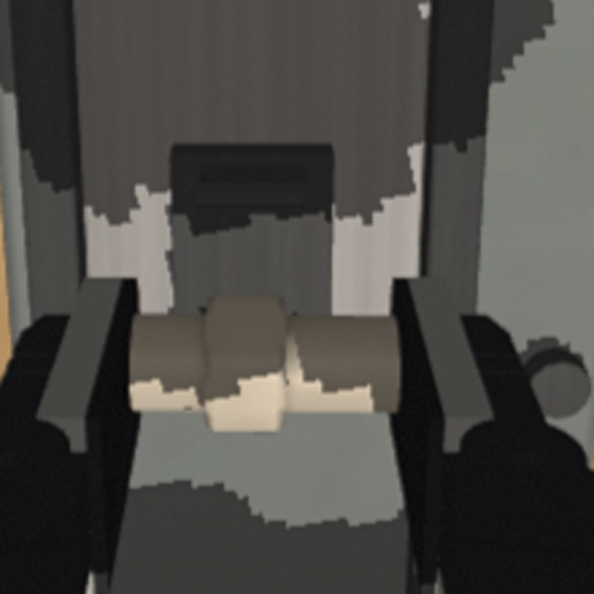

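```bash
python3 - <<'E'
from h import *
img,K,Rm,t=grab("wrist")
py=np.array([.194,.981]); 
a=onplane((313.3,253.7),.03,K,Rm,t)[:2]; print("centre from back edge",a-.018*py)
h=np.array([.5927,-.0344]); print("hex rel (x,y press)",(h-(a-.018*py))@np.array([[.981,.194],[-.194,.981]]))
# previous picture, same camera offset: tool was at (.5963,-.0366,.0849)
o=manip.get_obs(); d=np.array([.5963,-.0366,.0849])-o["ee_pos"]; t2=t-Rm@d
for r in(234.6,304.2): print(onplane((310.2,r),.03,K,Rm,t2)[:2])
for d in manip.pinpoint("carriage_knob","wrist")[:1]: print(d)
E
```

```text
centre from back edge [ 0.5933 -0.036 ]
hex rel (x,y press) [-0.0009  0.0015]
[ 0.5966 -0.0187]
[ 0.5892 -0.0547]
```

Emit:
{"fn": "drive_tool", "kwargs": {"series": [{"dr": [0,0,0],"slide": [-1,0.5,10],"jaw": 25},{"dr": [0,0,0],"slide": [0,0,6],"jaw": 25},{"dr": [0,0,0],"slide": [0,0,4],"jaw": 25},{"dr": [0,0,0],"slide": [0,0,2],"jaw": 25},{"dr": [0,0,0],"slide": [0,0,0],"jaw": 25}]}}

```text
t: 10.55
ee_pos: [0.595, -0.0358, 0.0371]
tool_rot: [-2.428, -1.993, 0.0]
wrist_force: [0.2, -0.5, -1.1]
width: 0.0341
finger_force: 30.4
```

Emit:
{"fn": "drive_tool", "kwargs": {"series": [{"dr": [0,0,0],"slide": [0,0,2],"jaw": 25},{"dr": [0,0,0],"slide": [0,0,2],"jaw": 25},{"dr": [0,0,0],"slide": [0,0,1],"jaw": 25},{"dr": [0,0,0],"slide": [0,0,0],"jaw": 25},{"dr": [0,0,0],"slide": [0,0,0],"jaw": 25}]}}

```text
t: 11.18
ee_pos: [0.5951, -0.0359, 0.0323]
tool_rot: [2.428, 1.993, 0.0]
wrist_force: [0.1, 0.2, -0.4]
width: 0.0338
finger_force: 30.4
```

Emit:
{"fn": "drive_tool", "kwargs": {"series": [{"dr": [0,0,0],"slide": [0,0,1],"jaw": 25},{"dr": [0,0,0],"slide": [0,0,0.5],"jaw": 25},{"dr": [0,0,0],"slide": [0,0,0],"jaw": 25},{"dr": [0,0,0],"slide": [0,0,0],"jaw": 25},{"dr": [0,0,0],"slide": [0,0,0],"jaw": 25}]}}

```text
t: 11.8
ee_pos: [0.5951, -0.0359, 0.0308]
tool_rot: [-2.428, -1.993, -0.0]
wrist_force: [-0.0, 0.3, -1.0]
width: 0.0335
finger_force: 30.4
```

Emit:
{"fn": "drive_tool", "kwargs": {"series": [{"dr": [0,0,0],"slide": [0,0,0.7],"jaw": 25},{"dr": [0,0,0],"slide": [0,0,0],"jaw": 25},{"dr": [0,0,0],"slide": [0,0,0],"jaw": 38},{"dr": [0,0,0],"slide": [0,0,0],"jaw": 45},{"dr": [0,0,0],"slide": [0,0,0],"jaw": 55}]}}

```text
t: 12.42
ee_pos: [0.5951, -0.0359, 0.0299]
tool_rot: [-2.428, -1.993, 0.0]
wrist_force: [-0.5, -0.2, -0.4]
width: 0.0552
finger_force: 0.0
```

Emit:
{"fn": "drive_tool", "kwargs": {"series": [{"dr": [0,0,0],"slide": [0,0,0],"jaw": 55},{"dr": [0,0,0],"slide": [0,0,-20],"jaw": 55},{"dr": [0,0,0],"slide": [0,0,-50],"jaw": 55},{"dr": [0,0,0],"slide": [0,0,-30],"jaw": 55},{"dr": [0,0,0],"slide": [0,0,0],"jaw": 55}]}}

```text
t: 13.05
ee_pos: [0.5972, -0.0363, 0.1332]
tool_rot: [2.425, 1.991, 0.006]
wrist_force: [0.0, 0.9, -0.5]
width: 0.0548
finger_force: 0.0
```

```bash
python3 - <<'E'
from h import *
o=manip.get_obs(); print(o["t"],o["ee_pos"],o["wrist_force"])
img,K,Rm,t=grab("wrist")
B=np.array([[.981,.194],[-.194,.981]])
c=np.array([.593,-.0363])
for n,z in(("hex_top",.047),("cradle",.03),("carriage_knob",.076)):
    for d in manip.pinpoint(n,"wrist")[:1]:
        p=onplane(d["pixel"],z,K,Rm,t); print(n,round(d["score"],2),np.round(d["pixel"],1),p,"rel press",(p[:2]-c)@B)
save("w6c",cv2.resize(img[180:300,240:400],None,fx=4.5,fy=4.5,interpolation=cv2.INTER_CUBIC))
E
```

```text
13.05 [ 0.5972 -0.0363  0.1332] [ 0.0199  0.8532 -0.4701]
hex_top 0.69 [310.5 252. ] [ 0.5938 -0.0374  0.047 ] rel press [ 0.001 -0.001]
cradle 0.81 [310.5 242.9] [ 0.5936 -0.0374  0.03  ] rel press [ 0.0008 -0.0009]
carriage_knob 0.91 [306.6  25.6] [0.6147 0.0714 0.076 ] rel press [0.0004 0.1098]
```

View pics/w6c.png

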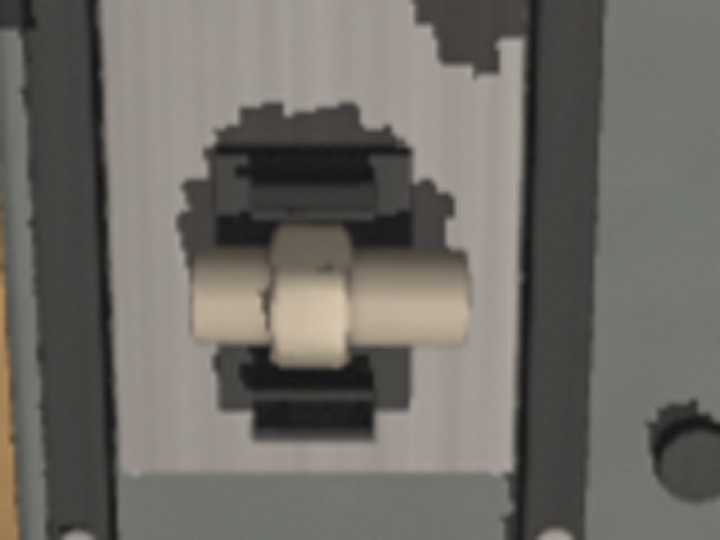

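The fitting lies flat with the hexagon centred between the cheeks: hexagon at column 310 of the crop, cheeks at 313. Next is the knob.

Emit:
{"fn": "drive_tool", "kwargs": {"series": [{"dr": [0,0,0],"slide": [55,-2,0],"jaw": 50},{"dr": [0,0,0],"slide": [55,-2,0],"jaw": 50},{"dr": [0,0,0],"slide": [0,0,0],"jaw": 50},{"dr": [0,0,0],"slide": [0,0,40],"jaw": 50},{"dr": [0,0,0],"slide": [0,0,43],"jaw": 50}]}}

```text
t: 13.88
ee_pos: [0.6125, 0.0722, 0.0457]
tool_rot: [2.428, 1.993, -0.0]
wrist_force: [0.8, 0.8, -0.5]
width: 0.0499
finger_force: 0.0
```

Emit:
{"fn": "drive_tool", "kwargs": {"series": [{"dr": [0,0,0],"slide": [0,0,0],"jaw": 40},{"dr": [0,0,0],"slide": [0,0,0],"jaw": 28},{"dr": [0,0,0],"slide": [0,0,0],"jaw": 15},{"dr": [0,0,0],"slide": [0,0,0],"jaw": 15},{"dr": [0,0,0],"slide": [0,0,0],"jaw": 15}], "squeeze": 25}}

```text
t: 14.5
ee_pos: [0.6142, 0.0723, 0.0487]
tool_rot: [2.426, 1.991, 0.004]
wrist_force: [2.2, -1.7, 3.8]
width: 0.0207
finger_force: 25.7
```

Emit:
{"fn": "drive_tool", "kwargs": {"series": [{"dr": [0,0,0],"slide": [-8,0,0],"jaw": 15},{"dr": [0,0,0],"slide": [-16,0,0],"jaw": 15},{"dr": [0,0,0],"slide": [-20,0,0],"jaw": 15},{"dr": [0,0,0],"slide": [-16,0,0],"jaw": 15},{"dr": [0,0,0],"slide": [-10,0,0],"jaw": 15}]}}

```text
t: 15.12
ee_pos: [0.6007, 0.0035, 0.0487]
tool_rot: [2.427, 1.992, 0.006]
wrist_force: [5.2, 1.5, 5.8]
width: 0.0205
finger_force: 25.9
```

Emit:
{"fn": "drive_tool", "kwargs": {"series": [{"dr": [0,0,0],"slide": [-10,0,0],"jaw": 15},{"dr": [0,0,0],"slide": [-10,0,0],"jaw": 15},{"dr": [0,0,0],"slide": [-8,0,0],"jaw": 15},{"dr": [0,0,0],"slide": [-4,0,0],"jaw": 15},{"dr": [0,0,0],"slide": [0,0,0],"jaw": 15}]}}

```text
t: 15.75
ee_pos: [0.5944, -0.0282, 0.0487]
tool_rot: [2.426, 1.991, 0.004]
wrist_force: [3.6, -0.8, 5.8]
width: 0.0208
finger_force: 26.0
```

Emit:
{"fn": "drive_tool", "kwargs": {"series": [{"dr": [0,0,0],"slide": [-3,0,0],"jaw": 15},{"dr": [0,0,0],"slide": [-2,0,0],"jaw": 15},{"dr": [0,0,0],"slide": [-2,0,0],"jaw": 15},{"dr": [0,0,0],"slide": [0,0,0],"jaw": 15},{"dr": [0,0,0],"slide": [0,0,0],"jaw": 15}]}}

```text
t: 16.38
ee_pos: [0.5931, -0.0346, 0.0487]
tool_rot: [2.426, 1.992, 0.005]
wrist_force: [3.8, 0.4, 5.6]
width: 0.0207
finger_force: 26.0
```

Emit:
{"fn": "drive_tool", "kwargs": {"series": [{"dr": [0,0,0],"slide": [-2,0,0],"jaw": 15},{"dr": [0,0,0],"slide": [-2,0,0],"jaw": 15},{"dr": [0,0,0],"slide": [-2,0,0],"jaw": 15},{"dr": [0,0,0],"slide": [0,0,0],"jaw": 15},{"dr": [0,0,0],"slide": [0,0,0],"jaw": 15}]}}

```text
t: 17.0
ee_pos: [0.5926, -0.0371, 0.0487]
tool_rot: [-2.425, -1.996, -0.013]
wrist_force: [6.0, 10.7, 4.7]
width: 0.021
finger_force: 25.9
```

Emit:
{"fn": "drive_tool", "kwargs": {"series": [{"dr": [0,0,0],"slide": [3,0,0],"jaw": 15},{"dr": [0,0,0],"slide": [0,0,0],"jaw": 24},{"dr": [0,0,0],"slide": [0,0,0],"jaw": 40},{"dr": [0,0,0],"slide": [0,0,0],"jaw": 50},{"dr": [0,0,0],"slide": [0,0,-20],"jaw": 50}]}}

```text
t: 17.62
ee_pos: [0.5881, -0.0368, 0.0649]
tool_rot: [-2.425, -1.99, 0.006]
wrist_force: [-0.0, 0.2, 0.2]
width: 0.0502
finger_force: 0.0
```

Emit:
{"fn": "drive_tool", "kwargs": {"series": [{"dr": [0,0,0],"slide": [0,0,-50],"jaw": 50},{"dr": [0,0,0],"slide": [0,0,-50],"jaw": 30},{"dr": [0,0,0],"slide": [0,0,0],"jaw": 0},{"dr": [0,0,0],"slide": [0,0,0],"jaw": 0},{"dr": [0,0,0],"slide": [0,0,0],"jaw": 0}]}}

```text
t: 18.25
ee_pos: [0.5894, -0.0369, 0.1651]
tool_rot: [-2.426, -1.991, 0.004]
wrist_force: [0.2, 0.8, -0.1]
width: 0.0
finger_force: 0.0
```

```bash
python3 - <<'E'
from h import *
o=manip.get_obs(); print(o["t"],o["ee_pos"],o["width"])
Z=dict(plunger_top=.135,carriage_knob=.076,hex_top=.047)
im=[]
for cam in("wrist","top","side"):
    img,K,Rm,t=grab(cam); im.append(img)
    for n in Z:
        for d in manip.pinpoint(n,cam)[:1]: print(cam,n,round(d["score"],2),np.round(d["pixel"],1),onplane(d["pixel"],Z[n],K,Rm,t))
save("m7",np.hstack([cv2.resize(im[0],(400,300)),cv2.resize(im[2][180:360,270:510],(400,300))]))
E
```

```text
18.25 [ 0.5894 -0.0369  0.1651] 2.269191497354244e-05
wrist carriage_knob 0.7 [322.2 247.7] [ 0.5919 -0.0376  0.076 ]
wrist hex_top 0.73 [ 22.2 306.8] [ 0.3845 -0.0488  0.047 ]
side plunger_top 0.64 [389.3 257.9] [ 0.5736 -0.1447  0.135 ]
side carriage_knob 0.56 [367.4 246.1] [ 0.5983 -0.0338  0.076 ]
side hex_top 0.7 [383.9 303.4] [ 0.5755 -0.139   0.047 ]
```

View pics/m7.png

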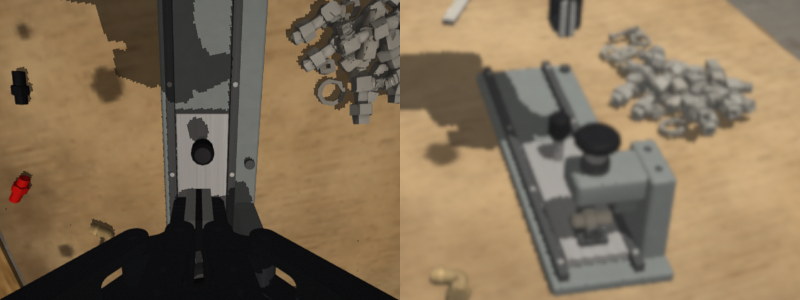

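The side view shows the carriage home with the fitting under the plunger foot at about (383,303) full-frame. I'll go over the head next.

Emit:
{"fn": "drive_tool", "kwargs": {"series": [{"dr": [0,0,0],"slide": [-55,2,0],"jaw": 0},{"dr": [0,0,0],"slide": [-54,2,0],"jaw": 0},{"dr": [0,0,0],"slide": [0,0,0],"jaw": 0},{"dr": [0,0,0],"slide": [0,0,22],"jaw": 0},{"dr": [0,0,0],"slide": [0,0,0],"jaw": 0}]}}

```text
t: 19.48
ee_pos: [0.5723, -0.1437, 0.1436]
tool_rot: [-2.425, -1.992, 0.002]
wrist_force: [-0.7, -0.7, 0.9]
width: -0.0001
finger_force: 0.0
```

Emit:
{"fn": "drive_tool", "kwargs": {"series": [{"dr": [0,0,0],"slide": [0,0,6],"jaw": 0},{"dr": [0,0,0],"slide": [0,0,5],"jaw": 0},{"dr": [0,0,0],"slide": [0,0,5],"jaw": 0},{"dr": [0,0,0],"slide": [0,0,4],"jaw": 0},{"dr": [0,0,0],"slide": [0,0,0],"jaw": 0}]}}

```text
t: 20.1
ee_pos: [0.574, -0.1444, 0.1259]
tool_rot: [2.427, 1.994, 0.002]
wrist_force: [-1.3, 2.6, 7.2]
width: -0.0001
finger_force: 3.5
```

Emit:
{"fn": "drive_tool", "kwargs": {"series": [{"dr": [0,0,0],"slide": [0,0,3],"jaw": 0},{"dr": [0,0,0],"slide": [0,0,3],"jaw": 0},{"dr": [0,0,0],"slide": [0,0,2],"jaw": 0},{"dr": [0,0,0],"slide": [0,0,0],"jaw": 0},{"dr": [0,0,0],"slide": [0,0,0],"jaw": 0}]}}

```text
t: 20.72
ee_pos: [0.5741, -0.1444, 0.1207]
tool_rot: [2.426, 1.992, 0.004]
wrist_force: [-6.8, 3.9, 19.3]
width: 0.0001
finger_force: 10.3
```

Emit:
{"fn": "drive_tool", "kwargs": {"series": [{"dr": [0,0,0],"slide": [0,0,1],"jaw": 0},{"dr": [0,0,0],"slide": [0,0,1],"jaw": 0},{"dr": [0,0,0],"slide": [0,0,0],"jaw": 0},{"dr": [0,0,0],"slide": [0,0,0],"jaw": 0},{"dr": [0,0,0],"slide": [0,0,0],"jaw": 0}]}}

```text
t: 21.35
ee_pos: [0.5742, -0.1444, 0.1206]
tool_rot: [2.424, 1.992, 0.004]
wrist_force: [-10.3, 5.4, 30.7]
width: -0.0001
finger_force: 15.5
```

Emit:
{"fn": "drive_tool", "kwargs": {"series": [{"dr": [0,0,0],"slide": [0,0,0],"jaw": 0},{"dr": [0,0,0],"slide": [0,0,0],"jaw": 0},{"dr": [0,0,0],"slide": [0,0,0],"jaw": 0},{"dr": [0,0,0],"slide": [0,0,0],"jaw": 0},{"dr": [0,0,0],"slide": [0,0,0],"jaw": 0}]}}

```text
t: 21.98
ee_pos: [0.5742, -0.1444, 0.1206]
tool_rot: [2.424, 1.992, 0.004]
wrist_force: [-9.7, 5.4, 31.2]
width: 0.0001
finger_force: 15.5
```

```bash
python3 - <<'E'
from h import *
o=manip.get_obs(); print(o["t"],o["ee_pos"],o["wrist_force"])
img,K,Rm,t=grab("side"); save("s8",cv2.resize(img[200:340,310:470],None,fx=4,fy=4,interpolation=cv2.INTER_CUBIC))
E
```

```text
21.975 [ 0.5742 -0.1444  0.1206] [-9.7006  5.4049 31.2402]
```

View pics/s8.png

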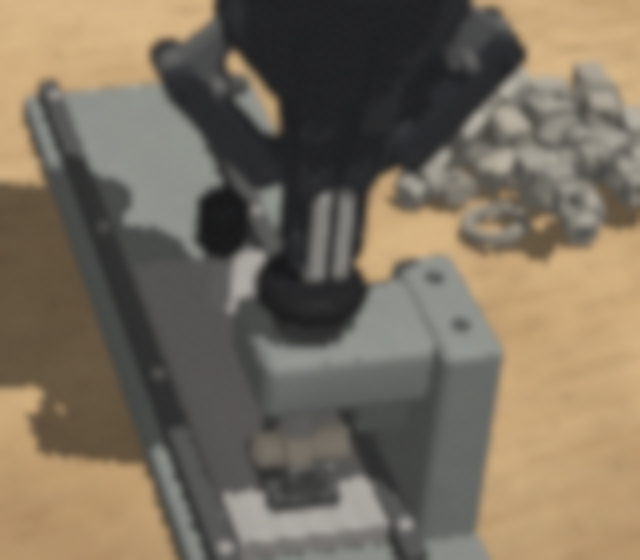

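The head is hard down on its sleeve: TCP z stays at 0.1206 while the force rises to 31 N. The foot is on the fitting. It has been held over a second, so I'll let it up gently and retract.

Emit:
{"fn": "drive_tool", "kwargs": {"series": [{"dr": [0,0,0],"slide": [0,0,-4],"jaw": 0},{"dr": [0,0,0],"slide": [0,0,-6],"jaw": 0},{"dr": [0,0,0],"slide": [0,0,-6],"jaw": 0},{"dr": [0,0,0],"slide": [0,0,-8],"jaw": 0},{"dr": [0,0,0],"slide": [0,0,-40],"jaw": 0}]}}

```text
t: 22.65
ee_pos: [0.5715, -0.1442, 0.1768]
tool_rot: [-2.424, -1.99, 0.005]
wrist_force: [-0.1, -0.3, -0.0]
width: 0.0001
finger_force: 0.0
```

Emit:
{"fn": "drive_tool", "kwargs": {"series": [{"dr": [0,0,0],"slide": [50,0,-10],"jaw": 0},{"dr": [0,0,0],"slide": [50,0,0],"jaw": 0},{"dr": [0,0,0],"slide": [50,0,0],"jaw": 0},{"dr": [0,0,0],"slide": [0,0,0],"jaw": 0},{"dr": [0,0,0],"slide": [0,0,0],"jaw": 0}]}}

```text
t: 23.28
ee_pos: [0.6025, 0.0022, 0.1887]
tool_rot: [-2.428, -1.994, 0.001]
wrist_force: [0.6, 0.1, 0.3]
width: 0.0002
finger_force: 0.0
```

```bash
python3 - <<'E'
from h import *
o=manip.get_obs(); print(o["t"],o["ee_pos"],o["wrist_force"])
for cam in("side","wrist"):
    img,K,Rm,t=grab(cam)
    for n,z in dict(plunger_top=.135,carriage_knob=.076,hex_top=.047).items():
        for d in manip.pinpoint(n,cam)[:1]: print(cam,n,round(d["score"],2),np.round(d["pixel"],1),onplane(d["pixel"],z,K,Rm,t))
    if cam=="side": save("s9",cv2.resize(img[200:340,310:470],None,fx=4,fy=4,interpolation=cv2.INTER_CUBIC))
E
```

```text
23.275 [0.6025 0.0022 0.1887] [0.6379 0.1026 0.3233]
side plunger_top 0.75 [385.6 257.6] [ 0.5692 -0.1422  0.135 ]
side carriage_knob 0.95 [367.3 245.4] [ 0.599  -0.0319  0.076 ]
side hex_top 0.72 [240.2 244.4] [0.4202 0.0852 0.047 ]
wrist carriage_knob 0.63 [313.8 296.2] [ 0.5922 -0.0389  0.076 ]
wrist hex_top 0.89 [ 46.5 337.4] [ 0.3864 -0.0454  0.047 ]
```

View pics/s9.png

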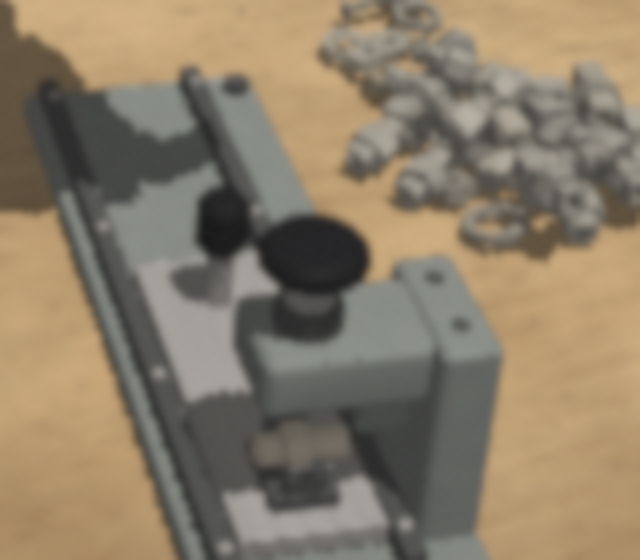

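The plunger is up, the carriage is home, the fitting lies flat in the cradle and the arm is clear. I'll hand the job in.

```bash
python3 -c "
from station import manip
print(manip.sign_off())"
```

```text
the job is handed in; nothing more can be done
None
```

The job is handed in, but sign-off gave no verdict: the fitting was laid in the cradle, the carriage slid home, the plunger held at its stop for over a second and let up again, and the arm is clear with the bolt and elbow untouched.

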